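# Stock the syrup carrier, run it to its station and latch it

### The arm

A 6-joint arm with a two-finger parallel gripper is mounted at the origin on a cart in front of the work surface, level with it; the furniture and walls round the work are solid. World frame = base frame: x ahead of the robot, y to its left, z up, the work surface at z = 0. Lengths are in mm, angles in rad, forces in N, time in s.
With the tool pointing down it reaches from about 325 to 775 mm from the base axis. Payload 5.5 kg.
Tool frame: the origin (TCP) lies midway between the tips of the shut fingers; the grasp point (between the pads) lies env.hold_point_z behind it (env.hold_point_z is the distance from the TCP to the grasp point, in mm); z points along the fingers, y is the line along which they close (so a half turn about z gives the same grasp; the last joint's range is limited). The gripper opens to 85 mm and grips with 20 to 120 N. Pads are 22 mm wide; open, the fingers measure 114 mm over their backs; the gripper's body (76 mm by 85 mm) begins 54 mm behind the grasp point. The pads swing forward as they close: fully open they stand 13 mm farther back than shut.
Start: joints at [-1.209, 0.091, 1.231, -0, 1.82, -0.057], TCP at [244, -548.161, 231.275] pointing down, gripper open.
Joint ranges: [-2.87, 2.87], [-0.86, 2.18], [0.17, 2.46], [-1.51, 4.65], [0.06, 2.69], [-2.65, 2.65]. Speed limits (rad/s): [2.57, 2.57, 3.01, 3.14, 3.14, 3.14].

### API

Orientations are given as a rotation vector (axis times angle).
In Python, from rig import env gives the robot as it stands. The module is installed in compiled form; this text tells all that it offers.
- The arm moves only by the tool carry_out, never from a script. Its argument "commands" is a list of rows, each a list of 3 entries, a list of its own where there are three numbers: the shift along the tool's x, y, z in m, then the turn about the tool's z in degrees, then the closure, from 0 (fully open) to 1 (shut). In form: [[[dx, dy, dz], roll, claw], ...]. A call has 1 to 10 rows; each row is the pose to reach, as a shift and turn from the pose commanded when the call began, along the tool's axes at that moment; what a row does not reach only later rows make up. A row lasts 1/8 s, in which the tool goes at most 62.5 mm and 10.7 degrees, less where a joint would pass 70% of its speed; a pose out of reach is approached as far as the arm can. A call with a gripper value outside its range is refused whole. The fingers move at their own pace and stop on an object; "newtons" is the grip in N (left out, the last holds). Time passes only in rows, so rows that repeat a pose let the fingers close. It gives the time, the measured TCP pose, the force, the opening and the grip force at its end, in the units of the state.
- env.get_state(): the state, without advancing time (a new reading comes with each control period).
- env.snapshot(name): name is "scene" or "top" or "wrist"; returns a dict with "color" (480x640x3 uint8, blue, green, red), "intrinsics" (3x3 intrinsics, pixels), "T" (4x4, takes a point from camera to world coordinates). Camera axes: x right, y up, looking along -z (the intrinsics and any distortion apply to the point x, -y, -z); pixel columns grow to the right and rows downward; lengths in mm; the calibration is good to about 2 mm. The wrist camera is an equidistant fisheye: a pixel r from the principal point sees the ray r / f radians off the axis. A picture is of the moment at which its call begins. There is no depth.
- env.hand_in(): hands the job in; it is judged then, once.
Trained networks look in the newest picture that a camera, given by its name, has taken for a name from the list of things; names that differ only in an ending like _2 or _b are one class to them, and where a whole thing is asked for, a point or a joint stands for the part that bears it (a point fixed in the world has none). Each returns a list of dicts, best first, with "conf" (0 to 1); they miss things now and then, are a little off and sometimes report something else, mostly with a low value. They report only what shows in the picture. A call takes as long as a camera call. They do not tell look-alikes from the thing itself.
- env.trace(camera, name): "pixels" (480x640 bool, what is visible of it) and "position" ([column, row] in pixels, amid what is visible of it).
- env.tip_of(camera, name): "position" ([column, row] in pixels: a listed point, or the origin of a listed thing).
The state is a dict: "t": time; "q": joint angles; "dq": joint speeds; "effort": joint torques, N m; "position": TCP position; "tool_rot": TCP orientation; "wrist_force": force on the tool from outside, world axes, zero at the start; "ft_torque": the same for the moment, N m; "grip_width": finger opening in mm; "grasp_force": force on a finger pad.
Only numpy, scipy, OpenCV 4.12 (cv2) and the standard library are available. Lean on these libraries where they do the work, as an engineer would, in place of code of your own. Each camera call takes 0.05 s, during which the arm holds its last target. There are 200 camera calls.

### The job

Get the syrup carrier ready for service. While it still stands at the right-hand end of its rail, take every used steel jigger out of it and stand it upright on the slotted drip grille, and stand every small black flask from the counter upright in a well of its own. Then push the carrier left along the rail until it clicks into its station against the bumper, flip the latch's wire bail over so that its bar drops behind the hooked keeper on the carrier, and press the lever down past centre until the latch is fully closed; leave the mugs, the tamper and the tin where they are.

Things in the scene. Friction and masses are not known exactly. Their poses are not given: they have to be found in the camera images.
- station: Fixed rail station: grey board 80 mm (x) by 540 mm (y) by 8 mm with two rails and, at its +y end, the toggle latch on a grey block (52 mm wide, top at z = 45 mm, pivot cheeks up to z = 67 mm). Origin: 15 mm to -y of the centre of the board's underside. Its +y runs along the rail towards the latch (robot's left, turned up to 0.06 rad), z up.
- carrier (a joint): Slide of the wooden three-well carrier along station +y, m: 0 = loading end (start), 0.100 = at its station, touching the sprung bumper. 1.5 N friction; at 0.084 to 0.092 a detent resists with about 7 N, then it clicks past. Beyond 0.100 it compresses the bumper (6 N per mm, end at 0.106). The closed latch holds it near 0.102.
- well_0 (a point): Centre of the floor of the well nearest the push tab (lowest y). Axes are those of the station. The carrier is a row of three wells along y, pitch 72 mm, each 66 by 66 mm inside, floor 30 mm above the counter, walls 5 to 6 mm thick with tops 66 mm above the counter (36 mm deep).
- well_1 (a point): Centre of the floor of the middle well, 72 mm further along y.
- well_2 (a point): Centre of the floor of the third well, next to the keeper bracket. Its outer wall ends 39 mm beyond this point in y.
- tab_top (a point): Middle of the top edge (z = 114 mm) of the upright steel push tab at the carrier's -y end: 36 mm wide in x, 8 mm thick in y, free above z = 66 mm. Grip it across its 36 mm or push its -y face.
- keeper (a point): Top middle of the hooked keeper on the carrier's +y end, z = 69 mm: a post 16 mm wide (x) whose top lip overhangs 4 mm towards the wells (-y). From this point the lip's edge is 6 mm and the catching face 2 mm to -y, the post's back 6 mm to +y; the lip's underside is 6 mm, the flat bracket 19 mm below. The bracket runs 44 mm from the lip's edge back to the well wall.
- latch_pivot (a point): Pivot axis of the lever (along station x), on the station, z = 58 mm; with the carrier at 0.100 the keeper's catching face is 60 mm to -y of it.
- lever (a joint): Lever angle, rad: 0 = closed, flat along +y away from the carrier; 1.57 = upright, 1.7 = end stop, leaning a little towards the carrier. Starts at 1.35 to 1.6, stays where left (friction 0.05 N m). With the bail hooked it draws the carrier in over the last 0.6 rad or so, passes centre near 0.2 and then stays shut. Under 5 N at the paddle does it.
- lever_tip (a point): On the upper face (when closed) of the lever's black paddle, 74 mm along the lever from the pivot and 5 mm off its mid-plane. Lever 12 mm wide and 8 mm thick; paddle 26 mm wide, 10 mm thick, from 51 to 81 mm from the pivot. When the lever is open this face looks towards the carrier (-y).
- bail (a joint): Bail angle against the lever, rad: grows as the bail is thrown back; 3.4 = folded back along the open lever, leaning on its stop (start). Swings almost freely: pushed past upright towards -y it falls gently under its own weight onto the bracket behind the keeper (then 1.0 to 1.5) if the carrier is at its station; a lever at 1.5 or more gives most room. 0 = straight along -y with the lever closed.
- bail_bar (a point): Middle of the bail's cross bar: round steel, 8 mm thick, 36 mm long along station x, on two 6 mm wire arms 89 mm long, 18 mm either side of the middle, that straddle the lever and turn on a pin 28 mm along the lever from its pivot. At the start it is the topmost point of the latch, about 35 mm beyond the lever's end.
- jigger_0: Used double steel jigger (hourglass) in well_0 at the start: 44 mm diameter, 74 mm tall, 0.12 kg; solid to the touch like a 44 mm cylinder. Origin: centre of its underside, z up. May be absent.
- jigger_1: Used double steel jigger (hourglass) in well_1 at the start: 44 mm diameter, 74 mm tall, 0.12 kg; solid to the touch like a 44 mm cylinder. Origin: centre of its underside, z up. May be absent.
- jigger_2: Used double steel jigger (hourglass) in well_2 at the start: 44 mm diameter, 74 mm tall, 0.12 kg; solid to the touch like a 44 mm cylinder. Origin: centre of its underside, z up. May be absent.
- drip_grille: Black drip tray with a white slotted grille on the counter, 94 mm (x) by 218 mm (y) by 18 mm tall, fixed. Origin: centre of its underside.
- flask_0: Small black flask: round body 57 mm diameter and 41 mm tall, above it a stepped cap, at most 32 mm across and narrowing upwards, to 74 mm; gripped about 62 mm up it holds well; 0.18 kg; on the counter near its front edge. Origin: centre of its underside, z up. May be absent.
- flask_1: Small black flask: round body 57 mm diameter and 41 mm tall, above it a stepped cap, at most 32 mm across and narrowing upwards, to 74 mm; gripped about 62 mm up it holds well; 0.18 kg; on the counter near its front edge. Origin: centre of its underside, z up. May be absent.
- flask_2: Small black flask: round body 57 mm diameter and 41 mm tall, above it a stepped cap, at most 32 mm across and narrowing upwards, to 74 mm; gripped about 62 mm up it holds well; 0.18 kg; on the counter near its front edge. Origin: centre of its underside, z up. May be absent.
- mug_1: Green and white mug, 65x91x55 mm, on the counter to the left. A bystander.
- tamper: Coffee tamper, 58 mm diameter, 82 mm tall, right of the rail. A bystander.
- tin_1: Small food tin, 57 mm diameter, 72 mm tall, left of the rail. A bystander.
Not all that is in view belongs to the job. Leave any pink, purple or yellow look-alike of the flask_1 alone.

How it is judged:
By the outcome, as a careful person would: the job done as asked, in the order asked, and still so for the second after the job is handed in, with the robot touching nothing.
Of jigger_0, jigger_1, jigger_2 only 1 to 2 are there at a start; the rules pass over those that are not, and their reading is None.
Of flask_0, flask_1, flask_2 only 2 to 3 are there at a start; the rules pass over those that are not, and their reading is None.
At some moment in a run one of flask_0, flask_1, flask_2 may be knocked a few centimetres aside while the robot is not near it.
It also fails if it takes over 208 s, if anything falls off the work surface, if the arm or the gripper's body presses on something with over 40 N, if the wrist force passes 120 N, or if a joint passes its speed limit or range.

## Working session

There is one attempt and no reset: what is moved stays moved. The work goes in short steps, Python scripts to look and compute and a tool call to move; the robot and the scene stay as the last step left them, time stands still between calls to the robot, and variables do not carry over. Pictures are saved under pics/ and viewed, at most 14 in all, crops included, and the job is handed in when it is done.

Besides the shell and the picture viewer there is one more tool, called after ">>>" by a JSON object that holds its "fn" and its "kwargs". carry_out: Moves the arm, as the interface text tells. Its arguments: {"type":"object","properties":{"commands":{"type":"array"},"newtons":{"type":"number"}},"required":["commands"]}

```bash
mkdir -p pics; cat > h.py <<'E'
import numpy as np, cv2
from rig import env
from scipy.spatial.transform import Rotation as R
def ray(s,px):
    K=np.array(s["intrinsics"]);T=np.array(s["T"]);u=(px[0]-K[0,2])/K[0,0];v=(px[1]-K[1,2])/K[1,1]
    if s.get("fish"):
        r=np.hypot(u,v);k=np.sin(r)/r if r>1e-9 else 1;d=np.array([u*k,-v*k,-np.cos(r)])
    else: d=np.array([u,-v,-1.])
    return T[:3,3],T[:3,:3]@d
def at(s,px,z):
    o,d=ray(s,px);return o+d*(z-o[2])/d[2]
def snap(n):
    s=env.snapshot(n);s["fish"]=n=="wrist";return s
def tool(p):  # world mm -> shift in tool axes, m
    st=env.get_state();Rm=R.from_rotvec(st["tool_rot"]).as_matrix()
    return np.round(Rm.T@(np.array(p)-np.array(st["position"]))/1000,4)
def two(s1,p1,s2,p2):
    o1,d1=ray(s1,p1);o2,d2=ray(s2,p2);d1/=np.linalg.norm(d1);d2/=np.linalg.norm(d2)
    a=np.linalg.lstsq(np.c_[d1,-d2],o2-o1,rcond=None)[0]
    return (o1+a[0]*d1+o2+a[1]*d2)/2,np.linalg.norm(o1+a[0]*d1-o2-a[1]*d2)
E
python3 - <<'E'
from h import *
np.set_printoptions(precision=1,suppress=True)
print(env.hold_point_z,env.get_state())
Z=dict(well_0=30,well_1=30,well_2=30,tab_top=114,keeper=69,latch_pivot=58,jigger_0=None,flask_0=0,drip_grille=0,station=0,lever_tip=None,bail_bar=None,tamper=0,tin_1=0,mug_1=0)
for c in("top","scene"):
    s=snap(c);cv2.imwrite(f"pics/{c}0.png",s["color"]);print(c,s["T"][:3,3])
    for n,z in Z.items():
        for d in env.tip_of(c,n):
            if d["conf"]>.2: print(n,round(d["conf"],2),np.array(d["position"]),at(s,d["position"],z if z is not None else (30 if n=="jigger_0" else 120)))
E
```

```text
18.700000000000003 {'t': 0.0, 'q': array([-1.2,  0.1,  1.2, -0. ,  1.8, -0.1]), 'dq': array([ 0., -0.,  0.,  0.,  0., -0.]), 'effort': array([ -0. , -45.9, -41.8,  -0. ,   0. ,   0. ]), 'position': array([ 243.9, -547.9,  230.1]), 'tool_rot': array([-3.1, -0.7,  0. ]), 'wrist_force': array([-0.6,  0.2,  0.7]), 'ft_torque': array([ 0. , -0. , -0.1]), 'grasp_force': 0.0, 'grip_width': 85.14219800833492}
top [ 387.6  -24.2 1437.7]
well_0 0.86 [345.7 233. ] [ 542.1 -119.2   30. ]
well_0 0.81 [325.8 227.2] [556.4 -64.7  30. ]
well_0 0.7 [154.8 225.8] [547.2 396.5  30. ]
well_0 0.64 [375.3 232. ] [ 547.1 -199.8   30. ]
well_0 0.64 [225.4 219.5] [569.7 207.8  30. ]
well_1 0.86 [345.7 233. ] [ 542.1 -119.2   30. ]
well_1 0.81 [325.8 227.2] [556.4 -64.7  30. ]
well_1 0.7 [154.8 225.8] [547.2 396.5  30. ]
well_1 0.64 [375.3 232. ] [ 547.1 -199.8   30. ]
well_1 0.64 [225.4 219.5] [569.7 207.8  30. ]
well_2 0.86 [345.7 233. ] [ 542.1 -119.2   30. ]
well_2 0.81 [325.8 227.2] [556.4 -64.7  30. ]
well_2 0.7 [154.8 225.8] [547.2 396.5  30. ]
well_2 0.64 [375.3 232. ] [ 547.1 -199.8   30. ]
well_2 0.
[... 1592 characters left out ...]
2.7  -2.    0. ]
flask_0 0.85 [389.6 194.5] [ 430.8 -386.4    0. ]
flask_0 0.73 [363.6 226.1] [ 456.7 -223.3    0. ]
flask_0 0.61 [374.5 161.6] [ 532.1 -518.9    0. ]
flask_0 0.56 [348.3 253.2] [ 458.2 -103.7    0. ]
flask_0 0.37 [360.3 169.7] [ 561.3 -461.2    0. ]
drip_grille 0.7 [314.2 324.9] [446.2 163.6   0. ]
drip_grille 0.69 [357.9 169.6] [ 568.8 -458.5    0. ]
station 0.82 [302.5 265.6] [561.4  -7.5   0. ]
station 0.68 [261.3 413.8] [457.1 440.9   0. ]
lever_tip 0.56 [264.7 286.4] [574.3 179.9 120. ]
bail_bar 0.65 [255.4 291.6] [588.2 203.9 120. ]
tamper 0.52 [362.6 171.9] [ 550.1 -453.9    0. ]
tin_1 0.78 [232.5 383.7] [558.9 400.4   0. ]
mug_1 0.98 [262.3 413.3] [455.5 438.8   0. ]
```

View pics/top0.png

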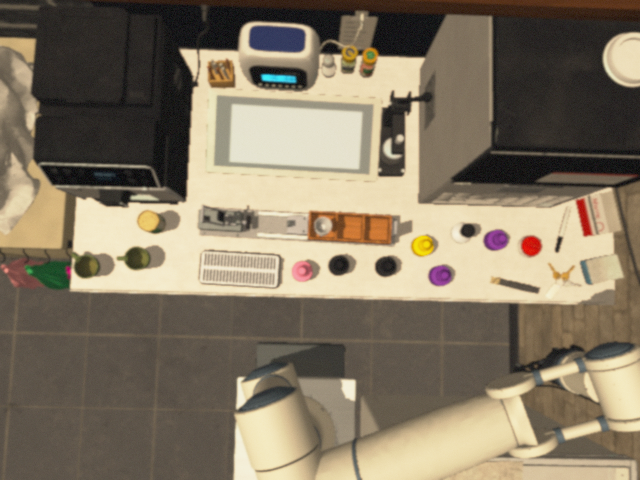

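View pics/scene0.png

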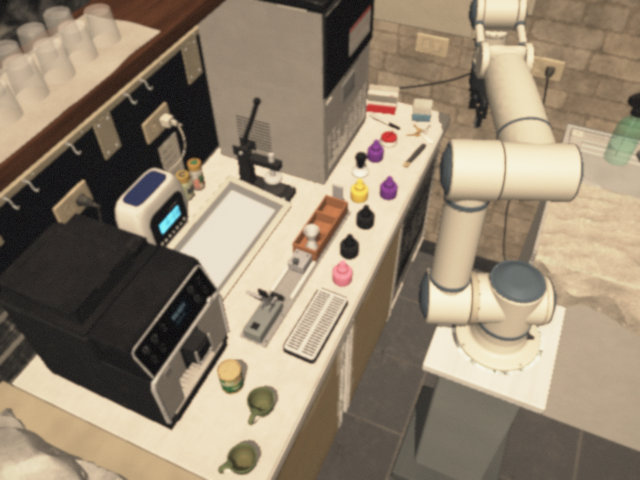

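Top view: one jigger in the third well (322,226), two black flasks at (339,264) and (386,266). The pink, purple and yellow flasks are decoys, and the grille is at (240,268). The scene view agrees with this.

```bash
python3 - <<'E'
from h import *
st=env.get_state();M=R.from_rotvec(st["tool_rot"]).as_matrix();np.set_printoptions(precision=3,suppress=True);print(M)
print(np.degrees(np.arctan2(M[1,0],M[0,0])))
print(tool([567,-58,230]))
E
```

```text
[[ 0.914  0.407 -0.   ]
 [ 0.407 -0.914  0.   ]
 [-0.    -0.    -1.   ]]
23.99605641309517
[ 0.494 -0.316  0.001]
```

>>> {"fn": "carry_out", "kwargs": {"commands": [[[0.047, -0.03, 0], 2.5, 0], [[0.098, -0.062, 0], 5, 0], [[0.148, -0.094, 0], 8, 0], [[0.198, -0.126, 0], 11, 0], [[0.248, -0.158, 0], 14, 0], [[0.298, -0.19, 0], 17, 0], [[0.348, -0.222, 0], 20, 0], [[0.398, -0.254, 0], 23, 0], [[0.448, -0.286, 0], 25, 0], [[0.494, -0.316, 0], 26.3, 0]], "newtons": 40}}

```text
t: 2.85
position: [567.7, -56.6, 231.4]
tool_rot: [3.141, -0.064, 0.001]
wrist_force: [0.6, -0.3, -0.0]
grip_width: 85.2
grasp_force: 0.0
```

>>> {"fn": "carry_out", "kwargs": {"commands": [[[0, 0, 0], 0, 0], [[0, 0, 0], 0, 0]]}}

```text
t: 3.1
position: [566.7, -58.7, 231.1]
tool_rot: [3.141, -0.062, -0.001]
wrist_force: [-0.3, -0.5, -0.1]
grip_width: 85.5
grasp_force: 0.0
```

```bash
cat > look.py <<'E'
import sys
from h import *
np.set_printoptions(precision=1,suppress=True)
def look(names,pic=None,cam="wrist",mn=.3):
    st=env.get_state();h=R.from_rotvec(st["tool_rot"]).as_matrix()
    print("t",round(st["t"],2),"pos",np.array(st["position"]),"heading",np.degrees(np.arctan2(h[1,0],h[0,0])),"F",np.array(st["wrist_force"]),"grip",st["grip_width"],st["grasp_force"])
    s=snap(cam)
    if pic: cv2.imwrite(f"pics/{pic}.png",s["color"])
    for n,z in names.items():
        for d in env.tip_of(cam,n):
            if d["conf"]>mn: print(n,round(d["conf"],2),np.array(d["position"]),at(s,d["position"],z))
    return s
E
python3 - <<'E'
from look import *
look(dict(jigger_2=30,well_0=30,keeper=69,tab_top=114,flask_0=0,drip_grille=0,latch_pivot=58),"w1")
E
```

```text
t 3.1 pos [566.7 -58.7 231.1] heading -2.2661591927387166 F [-0.3 -0.5 -0.1] grip 85.46003223965198 0.0
jigger_2 0.68 [326.4 223.2] [556.  -60.6  30. ]
well_0 0.8 [471.6 221. ] [ 553.6 -206.2   30. ]
well_0 0.8 [396.  218.8] [ 558.  -127.5   30. ]
well_0 0.8 [325.4 219. ] [560.2 -59.8  30. ]
keeper 0.71 [221.4 227.2] [566.1  30.4  69. ]
tab_top 0.94 [547.4 241.1] [ 556.2 -244.   114. ]
tab_top 0.38 [322.8 224.2] [576.1 -58.2 114. ]
flask_0 0.94 [571.  299.9] [ 435.6 -380.5    0. ]
flask_0 0.82 [555.1 240. ] [ 520.  -335.9    0. ]
flask_0 0.73 [283.9 319.8] [437.5  -7.7   0. ]
flask_0 0.62 [476.5 294. ] [ 457.8 -233.3    0. ]
flask_0 0.57 [371.3 300.5] [ 458.2 -107.3    0. ]
drip_grille 0.82 [149.1 317.6] [439.6 162.5   0. ]
latch_pivot 0.76 [ 81.5 226. ] [572.7 189.4  58. ]
```

View pics/w1.png

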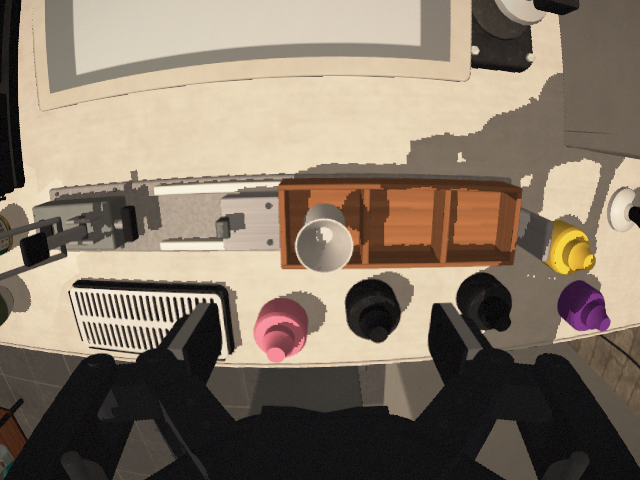

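The wrist view shows the jigger in well_2 with its rim at (324,245). The two black flasks are at (372,305) and (485,300), with pink, yellow and purple beside them, and wells 0 and 1 are empty. I'll pick the jigger next.

>>> {"fn": "carry_out", "kwargs": {"commands": [[[-0.011, 0, 0.05], 0, 0], [[-0.011, 0, 0.1], 0, 0], [[-0.011, 0, 0.14], 0, 0], [[-0.011, 0, 0.163], 0, 0], [[-0.011, 0, 0.163], 0, 0], [[-0.011, 0, 0.163], 0, 1], [[-0.011, 0, 0.163], 0, 1], [[-0.011, 0, 0.163], 0, 1], [[-0.011, 0, 0.163], 0, 1], [[-0.011, 0, 0.163], 0, 1]], "newtons": 40}}

```text
t: 4.75
position: [556.8, -58.2, 70.2]
tool_rot: [3.141, -0.063, 0.005]
wrist_force: [-0.2, 0.3, 6.4]
grip_width: 42.7
grasp_force: 40.7
```

>>> {"fn": "carry_out", "kwargs": {"commands": [[[0, 0, -0.02], 0, 1], [[0, 0, -0.06], 0, 1], [[0, 0, -0.09], 0, 1], [[0, 0, -0.09], 0, 1]]}}

```text
t: 5.25
position: [557.3, -58.4, 162.5]
tool_rot: [3.14, -0.063, 0.01]
wrist_force: [0.4, -0.5, -2.0]
grip_width: 42.8
grasp_force: 40.9
```

```bash
python3 - <<'E'
from look import *
look(dict(jigger_2=88,drip_grille=0),None)
look(dict(drip_grille=18),None,"top")
for c in("wrist","top"):
    d=env.trace(c,"drip_grille")
    s=snap(c)
    if d:
        r=cv2.minAreaRect(np.argwhere(d[0]["pixels"])[:,::-1].astype(np.float32));print(c,d[0]["conf"],r,[at(s,p,18)[:2] for p in cv2.boxPoints(r)])
print(tool([440,130,158]))
E
```

```text
t 5.25 pos [557.3 -58.4 162.5] heading -2.30276815293375 F [ 0.4 -0.5 -2. ] grip 42.81681008576487 40.89281424880028
jigger_2 0.66 [324.  278.5] [542.7 -57.9  88. ]
drip_grille 0.79 [122.8 338.8] [441.7 161.4   0. ]
t 5.4 pos [555.3 -58.1 157. ] heading -2.305883189511487 F [ 0.2  0.3 -1.6] grip 42.75972746987217 40.86870018392801
drip_grille 0.85 [242.6 268.9] [437.7 157.7  18. ]
drip_grille 0.74 [324.2 227.4] [557.2 -60.7  18. ]
wrist 0.65 ((122.68147277832031, 339.54046630859375), (180.52877807617188, 80.7240982055664), 3.1150646209716797) [array([384.3, 319. ]), array([498.3, 253.5]), array([491.9,  39.1]), array([402.2,  59.9])]
top 0.58 ((239.48866271972656, 268.68389892578125), (80.90848541259766, 34.56538772583008), 3.521453380584717) [array([395.4, 275.9]), array([488.8, 274.5]), array([481.2,  55.3]), array([387.5,  58. ])]
[-0.1 -0.2 -0. ]
```

>>> {"fn": "carry_out", "kwargs": {"commands": [[[-0.03, -0.045, 0], 0, 1], [[-0.06, -0.09, 0], 0, 1], [[-0.092, -0.137, 0], 0, 1], [[-0.123, -0.183, 0], 0, 1], [[-0.123, -0.183, 0], 0, 1], [[-0.123, -0.183, 0.04], 0, 1], [[-0.123, -0.183, 0.075], 0, 1], [[-0.123, -0.183, 0.09], 0, 1], [[-0.123, -0.183, 0.098], 0, 1], [[-0.123, -0.183, 0.098], 0, 1]]}}

```text
t: 6.95
position: [440.7, 129.4, 60.8]
tool_rot: [-3.141, 0.064, -0.001]
wrist_force: [-0.3, 0.5, -0.4]
grip_width: 42.6
grasp_force: 41.2
```

>>> {"fn": "carry_out", "kwargs": {"commands": [[[0, 0, 0], 0, 0.3], [[0, 0, 0], 0, 0], [[0, 0, 0], 0, 0], [[0, 0, 0], 0, 0]]}}

```text
t: 7.45
position: [440.4, 129.7, 60.6]
tool_rot: [-3.141, 0.063, -0.001]
wrist_force: [0.1, -0.2, 0.2]
grip_width: 85.5
grasp_force: 0.0
```

>>> {"fn": "carry_out", "kwargs": {"commands": [[[0, 0, -0.04], 0, 0], [[0, 0, -0.09], 0, 0], [[0, 0, -0.14], 0, 0], [[0, 0.05, -0.17], 0, 0], [[0, 0.1, -0.17], 0, 0], [[0, 0.15, -0.17], 0, 0], [[0, 0.2, -0.17], 0, 0], [[0, 0.237, -0.17], 0, 0], [[0, 0.237, -0.17], 0, 0]]}}

```text
t: 8.57
position: [430.4, -109.1, 230.1]
tool_rot: [3.141, -0.07, -0.001]
wrist_force: [-0.6, -0.3, -0.7]
grip_width: 85.4
grasp_force: 0.0
```

```bash
python3 - <<'E'
from look import *
look(dict(flask_0=0,well_0=30,jigger_0=18),"w2")
look(dict(flask_0=0,jigger_0=18),None,"scene")
print(tool([458,-106,150]))
E
```

```text
t 8.57 pos [ 430.4 -109.1  230.1] heading -2.536861768902289 F [-0.6 -0.3 -0.7] grip 85.39375550951638 0.0
flask_0 0.84 [524.9 121.4] [ 519.7 -331.7    0. ]
flask_0 0.81 [320.  177.7] [ 460.  -106.4    0. ]
flask_0 0.68 [555.9 192.7] [ 440.4 -379.1    0. ]
flask_0 0.59 [440.9 179.5] [ 454.8 -231.6    0. ]
flask_0 0.57 [225.3 204.3] [438.   -6.4   0. ]
well_0 0.94 [420.2  78.9] [ 554.3 -203.2   30. ]
well_0 0.77 [264.2  76. ] [561.3 -60.4  30. ]
well_0 0.73 [338.   72.5] [ 560.4 -127.4   30. ]
jigger_0 0.61 [107.4 213.5] [441.1 128.9  18. ]
jigger_0 0.61 [220.8  86.2] [557.7 -15.8  18. ]
t 8.78 pos [ 430.9 -106.3  230.4] heading -2.239078312390929 F [0.6 0.2 0.1] grip 85.48002216243576 0.0
flask_0 0.92 [342.  280.8] [435.7  -2.    0. ]
flask_0 0.91 [348.5 251.6] [ 460.  -109.7    0. ]
flask_0 0.81 [386.6 191.8] [ 443.9 -394.5    0. ]
flask_0 0.55 [360.5 196.2] [ 513.7 -342.1    0. ]
flask_0 0.47 [373.7 159.8] [ 537.9 -526.7    0. ]
jigger_0 0.79 [324.8 312.9] [430.8 128.6  18. ]
[ 0.  -0.   0.1]
```

View pics/w2.png

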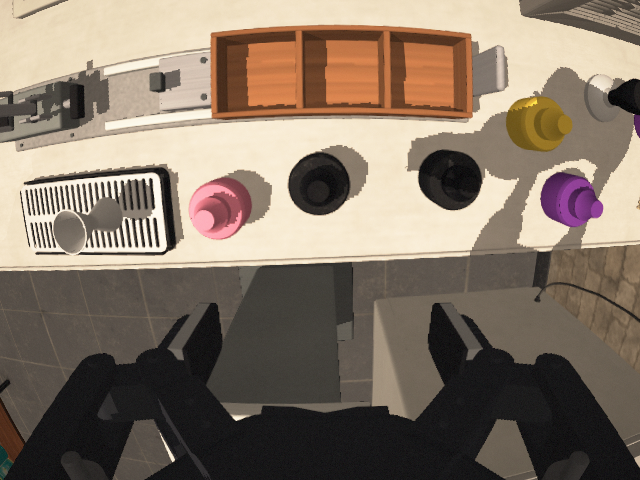

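The jigger stands upright on the grille at (90,225). The black flasks are at (319,183) and (450,180), undisturbed. The first flask goes to well_1.

>>> {"fn": "carry_out", "kwargs": {"commands": [[[0.015, 0, 0.05], 0, 0], [[0.029, 0, 0.1], 0, 0], [[0.029, 0, 0.15], 0, 0], [[0.029, 0, 0.187], 0, 0], [[0.029, 0, 0.187], 0, 0], [[0.029, 0, 0.187], 0, 1], [[0.029, 0, 0.187], 0, 1], [[0.029, 0, 0.187], 0, 1], [[0.029, 0, 0.187], 0, 1], [[0.029, 0, 0.187], 0, 1]]}}

```text
t: 10.18
position: [460.7, -108.6, 45.3]
tool_rot: [3.14, -0.063, 0.005]
wrist_force: [-0.5, -0.4, 5.8]
grip_width: 30.0
grasp_force: 39.5
```

>>> {"fn": "carry_out", "kwargs": {"commands": [[[0, 0, 0], 0, 1], [[0, 0, -0.02], 0, 1], [[0, 0, -0.06], 0, 1], [[0, 0, -0.1], 0, 1], [[0, 0, -0.1], 0, 1], [[0, 0, -0.1], 0, 1]]}}

```text
t: 10.92
position: [459.5, -108.3, 142.6]
tool_rot: [-3.141, 0.063, 0.001]
wrist_force: [-0.4, 0.4, -1.9]
grip_width: 30.4
grasp_force: 39.9
```

```bash
python3 - <<'E'
from look import *
look(dict(flask_0=81,well_0=30))
s=look(dict(well_0=30),None,"top");look(dict(well_0=30),None,"scene")
print(tool([557.3,-131,143]))
E
```

```text
t 10.93 pos [ 459.5 -108.3  142.6] heading -2.3083444944649356 F [-0.4  0.4 -1.9] grip 30.39243612900509 39.93082173052244
flask_0 0.97 [602.8 240.3] [ 465.5 -306.4   81. ]
flask_0 0.94 [571.8 159.1] [ 521.1 -268.9   81. ]
flask_0 0.68 [326.3 280.8] [ 448.1 -109.2   81. ]
flask_0 0.61 [204.2 256. ] [466.3 -36.5  81. ]
flask_0 0.56 [349.3  94.4] [ 554.4 -125.7   81. ]
well_0 0.92 [244.9  98.3] [561.1 -58.4  30. ]
well_0 0.78 [453.   97.5] [ 558.5 -202.3   30. ]
well_0 0.57 [350.9  99.5] [ 556.1 -130.2   30. ]
t 11.07 pos [ 458.9 -108.1  141.5] heading -2.307785623869602 F [-0.9  0.3 -1.4] grip 30.31044571386521 39.93294707732275
well_0 0.68 [374.9 230.6] [ 550.9 -198.7   30. ]
well_0 0.68 [324.6 229.3] [550.6 -61.6  30. ]
well_0 0.59 [346.1 232.5] [ 543.5 -120.3   30. ]
t 11.18 pos [ 459.2 -108.1  141.9] heading -2.3068802963719444 F [-0.1 -0.  -0.4] grip 29.977701327350946 39.93319757049903
well_0 0.97 [319.5 229.6] [ 562.7 -131.    30. ]
well_0 0.89 [332.3 213.3] [ 554.7 -208.5   30. ]
well_0 0.56 [309.  245.6] [564.7 -61.1  30. ]
[ 0.1  0.  -0. ]
```

>>> {"fn": "carry_out", "kwargs": {"commands": [[[0.035, 0.006, 0], 0, 1], [[0.07, 0.013, 0], 0, 1], [[0.099, 0.019, 0], 0, 1], [[0.099, 0.019, 0], 0, 1], [[0.099, 0.019, 0.02], 0, 1], [[0.099, 0.019, 0.03], 0, 1], [[0.099, 0.019, 0.04], 0, 1], [[0.099, 0.019, 0.045], 0, 1], [[0.099, 0.019, 0.045], 0, 1]]}}

```text
t: 12.4
position: [563.2, -131.2, 105.0]
tool_rot: [3.139, -0.062, 0.028]
wrist_force: [11.4, 2.1, 16.2]
grip_width: 30.1
grasp_force: 42.5
```

>>> {"fn": "carry_out", "kwargs": {"commands": [[[0, 0, -0.025], 0, 1], [[0, 0, -0.025], 0, 1], [[0, 0, -0.025], 0, 1]]}}

```text
t: 12.78
position: [557.1, -131.1, 121.8]
tool_rot: [-3.141, 0.063, 0.002]
wrist_force: [1.1, 0.6, -1.5]
grip_width: 29.9
grasp_force: 40.8
```

```bash
python3 - <<'E'
from look import *
s=look(dict(well_0=30),"w3")
cv2.imwrite("pics/w3c.png",cv2.resize(s["color"][120:360,180:500],(800,600)))
look(dict(well_0=30),None,"scene")
E
```

```text
t 12.78 pos [ 557.1 -131.1  121.8] heading -2.3066633729346173 F [ 1.1  0.6 -1.5] grip 29.94920182420521 40.79229791066609
well_0 0.9 [322.5 244.9] [ 558.7 -130.1   30. ]
well_0 0.67 [431.2 246.6] [ 554.5 -203.8   30. ]
well_0 0.65 [216.7 243.3] [562.6 -58.5  30. ]
t 12.88 pos [ 556.9 -131.1  121.3] heading -2.3096901332778037 F [-0.7  1.3 -1.1] grip 30.159527570143933 40.793743069516495
well_0 0.87 [321.7 229.8] [ 556.3 -132.9   30. ]
well_0 0.83 [307.9 243.5] [571.  -67.2  30. ]
well_0 0.77 [331.6 214.7] [ 554.2 -202.2   30. ]
```

View pics/w3.png

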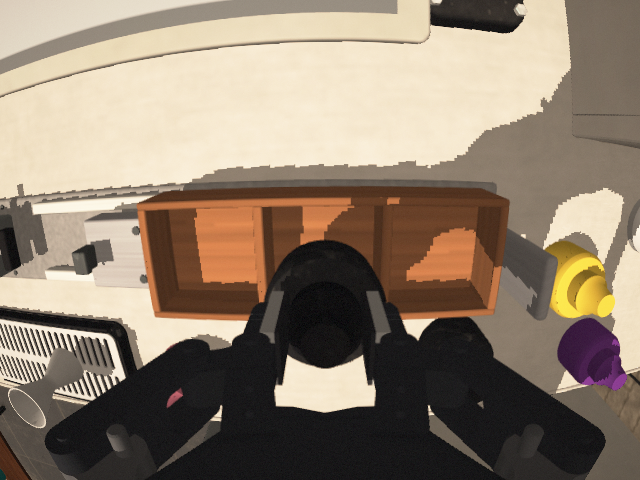

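The held flask appears at (326,300), with its far body edge near row 240. The well rims run from row 205 to 313. I'll compute the offset.

```bash
python3 - <<'E'
from look import *
s=snap("wrist")
for p,z,t in [((326,240),117,"body far top"),((266,290),117,"body left"),((386,290),117,"body right"),((320,207),66,"far inner"),((240,312),66,"near inner"),((260,207),66,"wall12"),((384,207),66,"wall01"),((263,312),66,"near wall12"),((140,201),66,"corner"),((507,201),66,"corner"),((157,316),66,"nearcorner"),((494,313),66,"nearcorner")]: print(t,at(s,p,z))
g=cv2.cvtColor(s["color"],cv2.COLOR_BGR2GRAY)
for c in(320,326): print(c,g[195:262,c])
print(s["color"][300:320,220].tolist())
print(s["T"])
E
```

```text
body far top [ 587.9 -133.3  117. ]
body left [ 566.2 -106.3  117. ]
body right [ 564.1 -158.5  117. ]
far inner [ 591.5 -130.3   66. ]
near inner [529.2 -78.8  66. ]
wall12 [593.  -97.5  66. ]
wall01 [ 590.3 -165.3   66. ]
near wall12 [529.  -93.2  66. ]
corner [601.1 -24.6  66. ]
corner [ 592.5 -240.    66. ]
nearcorner [525.8 -21.5  66. ]
nearcorner [ 519.3 -239.7   66. ]
320 [ 57  59  75 112 132 138 141 140 140 134 121 124 141 138 141 141 140 139
 140 142 143 143 143 148 147 151 152 154 156 158 157 157 154 149 141 137
 136 134 134 137 138 141 140 143 118  60  21  17  14  22  22  20  21  17
  22  21  16  22  18  19  21  18  20  24  21  29  23]
326 [ 56  57  74 115 131 139 140 141 138 136 125 127 140 140 141 140 142 141
 141 143 143 140 144 145 145 146 152 156 157 157 157 157 154 148 140 137
  95  70  69  70  71  71  73  76  59  31  15  18  17  19  23  14  18  18
  18  26  27  28  30  28  26  25  22  23  22  28  28]
[[33, 51, 82], [29, 49, 81], [35, 53, 85], [28, 51, 83], [36, 55, 87], [29, 50, 83], [32, 54, 86], [35, 53, 86], [36, 52, 86], [29, 49, 80], [31, 50, 79], [29, 47, 78], [29, 48, 78], [38, 60, 96], [50, 84, 136], [63, 107, 173], [75, 122, 199], [72, 120, 196], [70, 116, 194], [68, 114, 188]]
[[  -0.     1.     0.3  631.4]
 [  -1.    -0.    -0.  -134.4]
 [   0.    -0.3    1.   263.8]
 [   0.     0.     0.     1. ]]
```

```bash
python3 - <<'E'
from look import *
s=snap("wrist");st=env.get_state();p0=np.array(st["position"]);T=s["T"].copy()
im=cv2.imread("pics/w2.png");g=cv2.cvtColor(im,cv2.COLOR_BGR2GRAY)
for c in(305,319,332): print(c,g[140:225:1,c].tolist())
s["T"]=T.copy();s["T"][:3,3]+=np.array([430.6,-107.5,230.2])-p0
for p,z in[((319,152),0),((319,152),8),((319,214),41),((289,183),20),((349,183),20),((319,190),74)]: print(p,z,at(s,p,z))
# held
s["T"]=T
for z in(72,77,84): print(z,at(s,(320,240),z))
# jigger on grille in w2: base?
d=[x for x in env.trace("wrist","flask_0")]
for x in d[:4]:
    ys,xs=np.nonzero(x["pixels"]);print(round(x["conf"],2),x["position"],xs.min(),xs.max(),ys.min(),ys.max())
E
```

```text
305 [235, 236, 237, 239, 238, 237, 236, 236, 236, 236, 235, 236, 235, 236, 236, 215, 137, 21, 33, 33, 36, 51, 54, 57, 64, 62, 50, 46, 49, 45, 48, 45, 45, 44, 37, 29, 26, 27, 26, 25, 27, 22, 25, 26, 28, 25, 24, 24, 19, 29, 25, 25, 27, 26, 29, 29, 32, 30, 29, 29, 27, 36, 40, 47, 44, 43, 47, 40, 41, 43, 45, 39, 175, 226, 235, 235, 237, 237, 237, 237, 236, 235, 235, 235, 236]
319 [236, 235, 236, 236, 234, 235, 235, 235, 235, 235, 234, 155, 77, 27, 35, 39, 34, 37, 42, 46, 46, 46, 45, 45, 44, 48, 33, 22, 21, 27, 24, 25, 20, 21, 18, 22, 13, 16, 15, 18, 21, 34, 36, 36, 36, 35, 37, 34, 34, 37, 33, 39, 41, 41, 41, 40, 39, 37, 36, 37, 39, 36, 26, 21, 24, 16, 31, 47, 53, 42, 46, 46, 40, 43, 36, 176, 236, 237, 237, 236, 234, 234, 233, 233, 233]
332 [234, 236, 236, 236, 236, 228, 127, 125, 124, 124, 122, 123, 123, 123, 108, 70, 24, 20, 22, 22, 31, 45, 46, 49, 34, 31, 23, 21, 27, 24, 27, 25, 21, 25, 18, 15, 9, 19, 16, 18, 13, 17, 16, 10, 16, 17, 10, 15, 19, 14, 12, 14, 11, 13, 16, 15, 19, 19, 20, 15, 23, 38, 44, 45, 45, 46, 50, 50, 52, 51, 51, 53, 133, 215, 233, 235, 237, 236, 236, 236, 235, 234, 233, 233, 234]
(319, 152) 0 [ 485.7 -104.5    0. ]
(319, 152) 8 [ 486.1 -104.6    8. ]
(319, 214) 41 [ 431.5 -102.8   41. ]
(289, 183) 20 [458.5 -74.9  20. ]
(349, 183) 20 [ 456.1 -132.1   20. ]
(319, 190) 74 [ 458.7 -104.4   74. ]
72 [ 574.7 -129.7   72. ]
77 [ 576.2 -129.8   77. ]
84 [ 578.3 -130.    84. ]
0.97 [323.3, 299.7] 264 385 240 368
0.74 [450.1, 333.4] 418 492 318 403
0.74 [588.4, 354.9] 557 626 318 389
0.72 [177.1, 395.9] 167 183 344 405
```

>>> {"fn": "carry_out", "kwargs": {"commands": [[[0, 0, -0.02], 0, 1], [[-0.035, -0.007, -0.02], 0, 1], [[-0.07, -0.014, -0.02], 0, 1], [[-0.098, -0.02, 0], 0, 1], [[-0.098, -0.02, 0.035], 0, 1], [[-0.098, -0.02, 0.06], 0, 1], [[-0.098, -0.02, 0.07], 0, 1], [[-0.098, -0.02, 0.075], 0, 1], [[-0.098, -0.02, 0.075], 0, 1]]}}

```text
t: 14.25
position: [461.3, -107.5, 49.3]
tool_rot: [3.141, -0.063, 0.002]
wrist_force: [-1.0, 0.2, -1.7]
grip_width: 30.3
grasp_force: 40.8
```

>>> {"fn": "carry_out", "kwargs": {"commands": [[[0, 0, 0], 0, 0.3], [[0, 0, 0], 0, 0], [[0, 0, 0], 0, 0], [[0, 0, 0], 0, 0], [[0, 0, -0.04], 0, 0], [[0, 0, -0.08], 0, 0], [[0.0, 0, -0.12], 0, 0], [[0, 0, -0.15], 0, 0], [[0, 0, -0.15], 0, 0], [[0, 0, -0.15], 0, 0]]}}

```text
t: 15.5
position: [460.5, -107.3, 197.1]
tool_rot: [-3.141, 0.063, 0.002]
wrist_force: [0.5, -0.3, -0.5]
grip_width: 85.3
grasp_force: 0.0
```

```bash
cat >> look.py <<'E'
def edge(g,p,d,n=60,thr=40):
    "first position along d from p where grey rises above thr"
    for i in range(n):
        q=np.round(np.array(p)+i*np.array(d)).astype(int)
        if g[q[1],q[0]]>thr: return q
E
python3 - <<'E'
from look import *
s=look(dict(flask_0=0,well_0=30),"w4")
for d in env.trace("wrist","flask_0"):
    if d["conf"]<.4: continue
    ys,xs=np.nonzero(d["pixels"]);col=int(np.median(xs));r=np.nonzero(d["pixels"][:,col])[0]
    f,n=at(s,(col,r.min()),0),at(s,(col,r.max()),41);m=int(r.mean());print(round(d["conf"],2),d["position"],"x from far",f[0]-28.5,"near",n[0]+28.5,"y",(at(s,(xs.min(),m),20)[1]+at(s,(xs.max(),m),20)[1])/2)
E
```

```text
t 15.5 pos [ 460.5 -107.3  197.1] heading -2.307226095124723 F [ 0.5 -0.3 -0.5] grip 85.27043336714814 0.0
flask_0 0.91 [541.1 155.8] [ 515.2 -330.7    0. ]
flask_0 0.91 [569.8 225.8] [ 440.2 -378.    -0. ]
flask_0 0.9 [329.  219.4] [ 454.2 -111.5    0. ]
flask_0 0.57 [454.4 209. ] [ 460.7 -233.7    0. ]
well_0 0.63 [348.6 103. ] [ 559.  -131.2   30. ]
well_0 0.6 [434.6 108.3] [ 554.8 -203.8   30. ]
well_0 0.57 [259.9 106. ] [560.4 -58.3  30. ]
0.95 [216.9, 247.2] x from far 437.961522057737 near 441.5299778167538 y -5.20506301633575
0.92 [325.0, 225.7] x from far 452.75408085431224 near 455.29383966372814 y -108.17514621935244
0.91 [580.7, 234.1] x from far 434.0864712586954 near 439.8451068008432 y -393.6785122212443
0.86 [459.7, 214.1] x from far 455.6986018371957 near 461.8564309728472 y -235.58157983091786
0.74 [558.1, 153.7] x from far 518.8655297681154 near 518.7781427346465 y -342.6807293184464
```

View pics/w4.png

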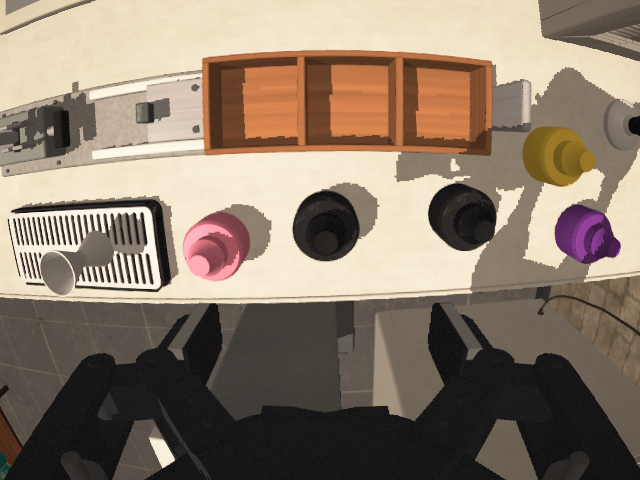

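Flask A stands upright again at (325,225), now about x=454. I'll regrasp it centred.

>>> {"fn": "carry_out", "kwargs": {"commands": [[[-0.0065, 0, 0.05], 0, 0], [[-0.0065, 0, 0.1], 0, 0], [[-0.0065, 0, 0.14], 0, 0], [[-0.0065, 0, 0.153], 0, 0], [[-0.0065, 0, 0.153], 0, 0], [[-0.0065, 0, 0.153], 0, 1], [[-0.0065, 0, 0.153], 0, 1], [[-0.0065, 0, 0.153], 0, 1], [[-0.0065, 0, 0.153], 0, 1], [[-0.0065, 0, 0.153], 0, 1]]}}

```text
t: 16.95
position: [455.0, -107.4, 46.6]
tool_rot: [3.14, -0.063, 0.003]
wrist_force: [-0.9, -0.3, 6.0]
grip_width: 30.4
grasp_force: 39.5
```

>>> {"fn": "carry_out", "kwargs": {"commands": [[[0, 0, 0], 0, 1], [[0, 0, -0.02], 0, 1], [[0, 0, -0.06], 0, 1], [[0, 0, -0.09], 0, 1], [[0.035, 0.006, -0.09], 0, 1], [[0.07, 0.013, -0.09], 0, 1], [[0.106, 0.02, -0.09], 0, 1], [[0.106, 0.02, -0.09], 0, 1], [[0.106, 0.02, -0.09], 0, 1]]}}

```text
t: 18.08
position: [558.7, -131.1, 134.5]
tool_rot: [-3.14, 0.063, 0.003]
wrist_force: [-0.0, 1.2, -1.1]
grip_width: 30.2
grasp_force: 39.8
```

```bash
python3 - <<'E'
from look import *
s=look(dict(well_0=30),"w5")
z=env.get_state()["position"][2]-45
d=env.trace("wrist","flask_0")
d=min(d,key=lambda d:abs(d["position"][0]-322)+abs(d["position"][1]-300))
ys,xs=np.nonzero(d["pixels"]);col=320;r=np.nonzero(d["pixels"][:,col])[0]
print(d["conf"],r.min(),r.max(),xs.min(),xs.max(),"flask x far",at(s,(col,r.min()),z)[0]-28.5,"near",at(s,(col,r.max()),z+41)[0]+28.5)
im=s["color"].astype(int);
print("col",[(i,*im[i,330]) for i in range(170,235,1)])
for row in(300,305,310,315,320,325): print(row,im[row,215])
E
```

```text
t 18.07 pos [ 558.7 -131.1  134.5] heading -2.30214976122253 F [-0.   1.2 -1.1] grip 30.237618583622915 39.836915626656264
well_0 0.63 [221.2 242.5] [560.9 -57.9  30. ]
0.77 225 365 264 387 flask x far 557.3625927306276 near 556.8556439433622
col [(170, np.int64(108), np.int64(127), np.int64(140)), (171, np.int64(110), np.int64(127), np.int64(142)), (172, np.int64(109), np.int64(126), np.int64(141)), (173, np.int64(111), np.int64(127), np.int64(143)), (174, np.int64(112), np.int64(128), np.int64(143)), (175, np.int64(113), np.int64(129), np.int64(144)), (176, np.int64(111), np.int64(128), np.int64(143)), (177, np.int64(111), np.int64(129), np.int64(144)), (178, np.int64(111), np.int64(128), np.int64(142)), (179, np.int64(87), np.int64(98), np.int64(108)), (180, np.int64(81), np.int64(91), np.int64(100)), (181, np.int64(82), np.int64(92), np.int64(101)), (182, np.int64(83), np.int64(93), np.int64(103)), (183, np.int64(85), np.int64(94), np.int64(104)), (184, np.int64(83), np.int64(91), np.int64(101)), (185, np.int64(75), np.int64(85), np.int64(98)), (186, np.int64(40), np.int64(56), n
[... 1824 characters left out ...]
224)), (223, np.int64(81), np.int64(137), np.int64(223)), (224, np.int64(65), np.int64(107), np.int64(175)), (225, np.int64(29), np.int64(39), np.int64(56)), (226, np.int64(22), np.int64(24), np.int64(21)), (227, np.int64(20), np.int64(21), np.int64(21)), (228, np.int64(16), np.int64(19), np.int64(16)), (229, np.int64(16), np.int64(15), np.int64(18)), (230, np.int64(20), np.int64(22), np.int64(22)), (231, np.int64(17), np.int64(16), np.int64(20)), (232, np.int64(26), np.int64(24), np.int64(27)), (233, np.int64(23), np.int64(23), np.int64(23)), (234, np.int64(18), np.int64(16), np.int64(17))]
300 [31 54 84]
305 [32 51 78]
310 [ 69 117 194]
315 [211 235 248]
320 [212 236 248]
325 [209 234 247]
```

```bash
python3 - <<'E'
from look import *
s=snap("wrist");im=s["color"]
print(im[305:316,215,2].tolist())
for p in[(330,196),(330,202.5),(215,308.5),(215,313),(260,250),(385,250)]: print(p,at(s,p,66))
g=im[215,:,2].astype(int);print(g[225:285].tolist(),g[365:420].tolist())
E
```

```text
[80, 122, 166, 192, 197, 196, 183, 229, 248, 248, 248]
(330, 196) [ 596.6 -136.2   66. ]
(330, 202.5) [ 592.8 -136.    66. ]
(215, 308.5) [526.4 -58.3  66. ]
(215, 313) [523.1 -57.7  66. ]
(260, 250) [565.6 -92.7  66. ]
(385, 250) [ 562.6 -168.2   66. ]
[210, 210, 211, 210, 211, 211, 208, 209, 210, 210, 210, 209, 209, 210, 210, 211, 209, 210, 209, 211, 208, 209, 211, 210, 211, 209, 211, 207, 211, 210, 210, 188, 182, 196, 202, 202, 201, 203, 207, 199, 157, 111, 87, 78, 76, 78, 77, 78, 74, 76, 103, 103, 106, 104, 103, 102, 105, 105, 106, 107] [104, 102, 106, 104, 105, 103, 87, 75, 77, 76, 77, 78, 74, 77, 83, 92, 98, 97, 104, 102, 105, 105, 100, 101, 106, 104, 104, 105, 104, 102, 105, 105, 105, 104, 102, 104, 102, 102, 103, 103, 103, 102, 101, 103, 103, 104, 105, 102, 104, 104, 104, 102, 103, 104, 103]
```

>>> {"fn": "carry_out", "kwargs": {"commands": [[[0.002, 0, 0.01], 0, 1], [[0.002, 0, 0.02], 0, 1], [[0.002, 0, 0.03], 0, 1], [[0.002, 0, 0.036], 0, 1], [[0.002, 0, 0.036], 0, 1]]}}

```text
t: 18.9
position: [561.0, -131.3, 98.3]
tool_rot: [-3.141, 0.063, 0.002]
wrist_force: [0.5, -0.0, -1.0]
grip_width: 30.1
grasp_force: 39.8
```

Clean entry. Lower it the rest of the way, release, and go look at flask B.

>>> {"fn": "carry_out", "kwargs": {"commands": [[[0, 0, 0.01], 0, 1], [[0, 0, 0.018], 0, 1], [[0, 0, 0.024], 0, 1], [[0, 0, 0.024], 0, 1], [[0, 0, 0.024], 0, 0.3], [[0, 0, 0.024], 0, 0], [[0, 0, 0.024], 0, 0], [[0, 0, 0.024], 0, 0], [[0, 0, -0.02], 0, 0], [[0, 0, -0.07], 0, 0]]}}

```text
t: 20.15
position: [560.7, -131.2, 168.9]
tool_rot: [-3.14, 0.063, 0.005]
wrist_force: [1.1, -0.7, -0.2]
grip_width: 84.9
grasp_force: 0.0
```

>>> {"fn": "carry_out", "kwargs": {"commands": [[[0, 0, -0.04], 0, 0], [[-0.045, 0.043, -0.04], 0, 0], [[-0.088, 0.085, -0.04], 0, 0], [[-0.108, 0.1, -0.04], 0, 0], [[-0.108, 0.1, -0.04], 0, 0], [[-0.108, 0.1, -0.04], 0, 0]]}}

```text
t: 20.9
position: [450.0, -226.6, 209.3]
tool_rot: [-3.141, 0.063, -0.001]
wrist_force: [-0.3, 0.4, -0.7]
grip_width: 85.3
grasp_force: 0.0
```

```bash
cat >> look.py <<'E'
def bodies(s,cam="wrist"):
    for d in env.trace(cam,"flask_0"):
        if d["conf"]<.4: continue
        ys,xs=np.nonzero(d["pixels"]);col=int(np.median(xs));r=np.nonzero(d["pixels"][:,col])[0]
        f,n=at(s,(col,r.min()),0),at(s,(col,r.max()),41);m=int(r.mean());print(round(d["conf"],2),d["position"],"x far",f[0]-28.5,"near",n[0]+28.5,"y",(at(s,(xs.min(),m),20)[1]+at(s,(xs.max(),m),20)[1])/2)
E
python3 - <<'E'
from look import *
s=look(dict(flask_0=0,well_0=30),"w6");bodies(s)
E
```

```text
t 20.9 pos [ 450.  -226.6  209.3] heading -2.2903916692292827 F [-0.3  0.4 -0.7] grip 85.2599355525632 0.0
flask_0 0.98 [210.8 100.1] [ 564.2 -122.7    0. ]
flask_0 0.89 [437.2 140.3] [ 516.3 -338.1    0. ]
flask_0 0.68 [328.4 203.7] [ 456.8 -231.     0. ]
flask_0 0.67 [475.8 219. ] [ 437. -382.    0.]
flask_0 0.67 [595.3 129.4] [ 539.1 -536.6    0. ]
well_0 0.6 [292.9 102.3] [ 552.4 -204.1   30. ]
well_0 0.56 [137.4 108.9] [562.7 -58.3  30. ]
0.73 [202.9, 96.8] x far 574.9749771907769 near 562.1562717908208 y -119.51013857862317
0.72 [332.5, 208.2] x far 456.840262597803 near 459.93229680503396 y -234.1012062032538
0.66 [440.0, 138.7] x far 518.4823133819415 near 519.1573057691229 y -335.6165129423616
0.64 [113.1, 237.8] x far 437.42620747221076 near 441.49101848847624 y -0.9662615838959709
0.6 [238.8, 105.1] x far 582.7144726566221 near 548.8918907862343 y -88.42158909068198
0.58 [484.6, 224.9] x far 434.5156492459926 near 440.5322010256026 y -384.63143439225445
0.57 [608.3, 133.2] x far 541.6598881940216 near 541.1917649068666 y -544.7407479486112
```

View pics/w6.png

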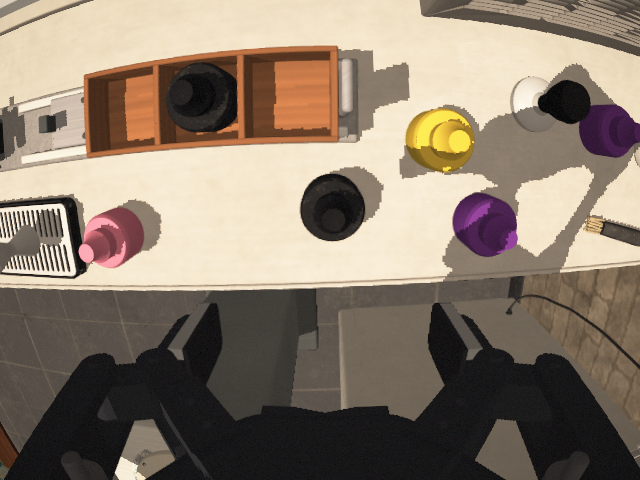

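Flask A sits in well_1 at (202,97) and flask B is free at (333,208). The tab is too close to well_0 for the open fingers, so B goes to well_2 with a partial opening at release.

>>> {"fn": "carry_out", "kwargs": {"commands": [[[0.008, 0.006, 0.05], 0, 0], [[0.008, 0.006, 0.1], 0, 0], [[0.008, 0.006, 0.15], 0, 0], [[0.008, 0.006, 0.165], 0, 0], [[0.008, 0.006, 0.165], 0, 0], [[0.008, 0.006, 0.165], 0, 1], [[0.008, 0.006, 0.165], 0, 1], [[0.008, 0.006, 0.165], 0, 1], [[0.008, 0.006, 0.165], 0, 1], [[0.008, 0.006, 0.165], 0, 1]]}}

```text
t: 22.35
position: [457.8, -233.6, 45.8]
tool_rot: [3.14, -0.063, 0.003]
wrist_force: [-1.1, 1.7, 5.6]
grip_width: 29.9
grasp_force: 39.4
```

>>> {"fn": "carry_out", "kwargs": {"commands": [[[0, 0, 0], 0, 1], [[0, 0, -0.02], 0, 1], [[0, 0, -0.07], 0, 1], [[0, 0, -0.12], 0, 1], [[0.028, -0.051, -0.125], 0, 1], [[0.056, -0.102, -0.125], 0, 1], [[0.08, -0.146, -0.125], 0, 1], [[0.098, -0.178, -0.125], 0, 1], [[0.098, -0.178, -0.11], 0, 1], [[0.098, -0.178, -0.09], 0, 1]]}}

```text
t: 23.6
position: [562.2, -59.8, 133.9]
tool_rot: [3.14, -0.063, 0.0]
wrist_force: [0.5, -0.2, -3.2]
grip_width: 30.0
grasp_force: 40.3
```

>>> {"fn": "carry_out", "kwargs": {"commands": [[[0, 0, 0], 0, 1], [[0, 0, 0], 0, 1]]}}

```text
t: 23.85
position: [561.9, -60.3, 134.3]
tool_rot: [3.141, -0.065, -0.0]
wrist_force: [-0.9, -0.2, -2.2]
grip_width: 30.5
grasp_force: 40.3
```

```bash
python3 - <<'E'
from look import *
s=look(dict(well_0=30,keeper=69),"w7")
z=env.get_state()["position"][2]-45;im=s["color"]
d=env.trace("wrist","flask_0")
d=min(d,key=lambda d:abs(d["position"][0]-322)+abs(d["position"][1]-300))
ys,xs=np.nonzero(d["pixels"]);col=315;r=np.nonzero(d["pixels"][:,col])[0]
print(d["conf"],r.min(),r.max(),xs.min(),xs.max(),"flask x far",at(s,(col,r.min()),z)[0]-28.5,"near",at(s,(col,r.max()),z+41)[0]+28.5)
print(im[185:212,col,2].tolist());print(im[300:320,262,2].tolist(),im[300:320,390,2].tolist())
print([at(s,(col,q),66)[0] for q in(196,202.5)],[at(s,(262,q),66) for q in(306.5,312)])
print(im[240,230:290,2].tolist());print([at(s,(q,240),66)[1] for q in(240,250,260)])
E
```

```text
t 23.85 pos [561.9 -60.3 134.3] heading -2.388834103000559 F [-0.9 -0.2 -2.2] grip 30.47016150744257 40.32413395587355
well_0 0.97 [511.8 238.8] [ 558.4 -202.2   30. ]
keeper 0.85 [180.1 261.3] [564.6  29.6  69. ]
keeper 0.61 [127.2 368.1] [479.1  93.8  69. ]
0.57 222 363 262 387 flask x far 562.3194985740834 near 561.4240855485249
[103, 98, 98, 82, 81, 79, 80, 79, 82, 84, 82, 82, 82, 106, 157, 188, 195, 194, 195, 187, 179, 188, 210, 205, 204, 201, 202]
[171, 177, 82, 37, 23, 24, 25, 27, 24, 28, 26, 23, 22, 24, 32, 29, 22, 25, 33, 52] [87, 83, 55, 28, 24, 20, 25, 24, 28, 25, 28, 19, 23, 24, 35, 27, 22, 23, 25, 32]
[np.float64(600.295707979827), np.float64(596.5003396646935)] [array([531.4, -19.5,  66. ]), array([527.4, -19.1,  66. ])]
[222, 221, 221, 221, 222, 222, 221, 220, 220, 220, 221, 221, 221, 220, 220, 219, 220, 220, 218, 218, 220, 220, 219, 219, 219, 217, 207, 199, 202, 203, 204, 206, 204, 203, 161, 122, 81, 74, 76, 74, 76, 76, 75, 73, 90, 104, 104, 106, 104, 102, 105, 105, 105, 95, 58, 29, 20, 23, 25, 29]
[np.float64(-10.400998249647465), np.float64(-16.57622498491461), np.float64(-22.684606807069052)]
```

>>> {"fn": "carry_out", "kwargs": {"commands": [[[0, -0.001, 0.01], 0, 1], [[0, -0.001, 0.02], 0, 1], [[0, -0.001, 0.03], 0, 1], [[0, -0.001, 0.036], 0, 1], [[0, -0.001, 0.036], 0, 1]]}}

```text
t: 24.68
position: [561.9, -58.3, 97.3]
tool_rot: [-3.141, 0.063, 0.003]
wrist_force: [0.2, -0.8, -1.6]
grip_width: 29.9
grasp_force: 40.3
```

>>> {"fn": "carry_out", "kwargs": {"commands": [[[0, 0, 0.01], 0, 1], [[0, 0, 0.018], 0, 1], [[0, 0, 0.022], 0, 1], [[0, 0, 0.022], 0, 1], [[0, 0, 0.022], 0, 0.42], [[0, 0, 0.022], 0, 0.42], [[0, 0, 0.022], 0, 0.42], [[0, 0, -0.02], 0, 0.42], [[0, 0, -0.07], 0, 0.42], [[0, 0, -0.12], 0, 0.42]]}}

```text
t: 25.92
position: [562.1, -58.4, 219.8]
tool_rot: [3.141, -0.063, -0.0]
wrist_force: [0.7, 0.1, 0.0]
grip_width: 49.9
grasp_force: 0.0
```

>>> {"fn": "carry_out", "kwargs": {"commands": [[[0, 0.05, 0], 0, 0.42], [[0, 0.1, 0], 0, 1], [[0, 0.15, 0], 0, 1], [[0, 0.19, 0], 0, 1], [[0.001, 0.227, 0], 0, 1], [[0.001, 0.227, 0], 0, 1], [[0.001, 0.227, 0], 0, 1]]}}

```text
t: 26.8
position: [554.2, -284.8, 218.2]
tool_rot: [-3.14, 0.063, -0.0]
wrist_force: [0.9, -0.2, 0.7]
grip_width: -0.2
grasp_force: 0.0
```

```bash
python3 - <<'E'
from look import *
look(dict(tab_top=114,flask_0=0),"w8")
look(dict(tab_top=114),None,"top")
s=look(dict(flask_0=30),"s8","scene")
cv2.imwrite("pics/s8c.png",cv2.resize(s["color"][140:340,220:420],(600,600)))
E
```

```text
t 26.8 pos [ 554.2 -284.8  218.2] heading -2.306919119700095 F [ 0.9 -0.2  0.7] grip -0.24180160326277833 0.0
tab_top 0.88 [268.3 241.5] [ 556.1 -245.9  114. ]
flask_0 0.98 [103.3 219. ] [557. -35.   0.]
flask_0 0.93 [168.2 215.9] [ 555.3 -120.1    0. ]
flask_0 0.88 [414.7 312.1] [ 434.8 -380.6    0. ]
flask_0 0.83 [546.3 218.4] [ 537.9 -535.3    0. ]
flask_0 0.72 [105.8 312.8] [438.7  -7.5   0. ]
flask_0 0.6 [373.8 243.2] [ 516.7 -333.9    0. ]
t 26.95 pos [ 554.5 -284.1  218.6] heading -2.21966942943033 F [-0.3  0.3  0.2] grip 0.25385272954936816 0.0
tab_top 0.59 [136.3 259.4] [451.2 413.1 114. ]
t 27.05 pos [ 554.4 -284.3  218.6] heading -2.2264848839453313 F [-0.7  0.6 -1.4] grip -0.11063143292425039 0.0
flask_0 0.85 [372.7 157.7] [ 533.9 -501.6   30. ]
flask_0 0.82 [319.8 229.8] [ 561.5 -130.7   30. ]
flask_0 0.75 [307.7 251. ] [559.4 -40.8  30. ]
flask_0 0.69 [359.6 195.7] [ 506.7 -313.6   30. ]
flask_0 0.65 [339.4 281.7] [432.4  25.4  30. ]
flask_0 0.56 [387.9 193.7] [ 428.4 -357.2   30. ]
```

View pics/w8.png

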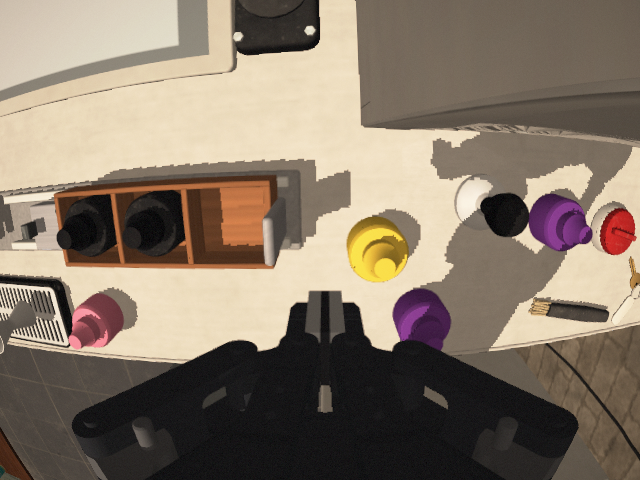

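Both flasks stand in well_2 (90,225) and well_1 (152,222). The tab is at (272,232) with clear space behind it. Descend and push.

>>> {"fn": "carry_out", "kwargs": {"commands": [[[0, 0, 0.05], 0, 1], [[0, 0, 0.1], 0, 1], [[0, 0, 0.134], 0, 1], [[0, 0, 0.134], 0, 1], [[0, -0.01, 0.134], 0, 1], [[0, -0.02, 0.134], 0, 1], [[0, -0.03, 0.134], 0, 1], [[0, -0.04, 0.134], 0, 1], [[0, -0.05, 0.134], 0, 1], [[0, -0.06, 0.134], 0, 1]]}}

```text
t: 28.4
position: [556.6, -224.7, 84.4]
tool_rot: [3.141, -0.063, 0.0]
wrist_force: [0.7, -1.9, 2.1]
grip_width: 0.3
grasp_force: 1.1
```

>>> {"fn": "carry_out", "kwargs": {"commands": [[[0, -0.01, 0], 0, 1], [[0, -0.02, 0], 0, 1], [[0, -0.03, 0], 0, 1], [[0, -0.03, 0], 0, 1]]}}

```text
t: 28.9
position: [557.8, -194.0, 83.9]
tool_rot: [-3.14, 0.061, 0.001]
wrist_force: [0.5, -0.6, 0.3]
grip_width: 0.2
grasp_force: 0.0
```

```bash
python3 - <<'E'
from look import *
look(dict(tab_top=114,keeper=69,latch_pivot=58,well_0=30))
E
```

```text
t 28.9 pos [ 557.8 -194.    83.9] heading -2.235342841303179 F [ 0.5 -0.6  0.3] grip 0.1826809511859607 0.0
tab_top 0.89 [271.6 352.4] [ 557.3 -175.2  114. ]
tab_top 0.38 [ 37. 264.] [593.2 -78.4 114. ]
well_0 0.88 [ 37.9 266.2] [562.6  10.3  30. ]
well_0 0.57 [217.9 271.3] [ 557.4 -132.2   30. ]
```

>>> {"fn": "carry_out", "kwargs": {"commands": [[[0, -0.008, 0], 0, 1], [[0, -0.014, 0], 0, 1], [[0, -0.02, 0], 0, 1], [[0, -0.025, 0], 0, 1], [[0, -0.029, 0], 0, 1], [[0, -0.031, 0], 0, 1], [[0, -0.031, 0], 0, 1], [[0, -0.031, 0], 0, 1]]}}

```text
t: 30.15
position: [559.2, -164.0, 84.4]
tool_rot: [-3.141, 0.062, -0.0]
wrist_force: [0.1, 0.2, 1.7]
grip_width: 0.2
grasp_force: 0.0
```

```bash
python3 - <<'E'
from look import *
look(dict(tab_top=114,well_0=30))
look(dict(keeper=69,latch_pivot=58,tab_top=114),None,"scene")
E
```

```text
t 30.15 pos [ 559.2 -164.    84.4] heading -2.276887636087089 F [0.1 0.2 1.7] grip 0.18768177005967673 0.0
tab_top 0.69 [273.8 350. ] [ 559.4 -146.   114. ]
well_0 0.96 [ 39.2 266. ] [564.3  39.1  30. ]
well_0 0.83 [221.6 275.2] [ 556.2 -104.    30. ]
t 30.3 pos [ 559.1 -164.2   84.3] heading -2.296509608246345 F [-0.8  0.2 -1.3] grip -0.09710800508008373 0.0
keeper 0.59 [264.  301.7] [574.9 192.   69. ]
latch_pivot 0.69 [317.8 324.7] [421.  193.8  58. ]
latch_pivot 0.58 [266.3 305. ] [569.  192.3  58. ]
tab_top 0.64 [324.1 205.5] [ 556.3 -152.3  114. ]
```

>>> {"fn": "carry_out", "kwargs": {"commands": [[[0, -0.001, 0], 0, 1], [[0, -0.002, 0], 0, 1], [[0, -0.002, 0], 0, 1]]}}

```text
t: 30.88
position: [559.1, -162.7, 84.3]
tool_rot: [3.14, -0.064, 0.0]
wrist_force: [0.5, -1.9, 0.4]
grip_width: 0.1
grasp_force: 1.1
```

>>> {"fn": "carry_out", "kwargs": {"commands": [[[0, -0.001, 0], 0, 1], [[0, -0.002, 0], 0, 1], [[0, -0.002, 0], 0, 1]]}}

```text
t: 31.25
position: [559.1, -161.7, 84.3]
tool_rot: [3.139, -0.065, 0.0]
wrist_force: [-0.1, -7.0, -1.3]
grip_width: -0.1
grasp_force: 3.4
```

>>> {"fn": "carry_out", "kwargs": {"commands": [[[0, -0.001, 0], 0, 1], [[0, -0.0015, 0], 0, 1], [[0, -0.0015, 0], 0, 1]]}}

```text
t: 31.62
position: [559.1, -161.3, 84.3]
tool_rot: [3.137, -0.066, 0.0]
wrist_force: [-0.2, -10.0, -1.5]
grip_width: -0.0
grasp_force: 5.0
```

>>> {"fn": "carry_out", "kwargs": {"commands": [[[0, 0.02, 0], 0, 1], [[0, 0.04, 0], 0, 1], [[0, 0.05, 0], 0, 1], [[0, 0.05, -0.06], 0, 1], [[0, 0.05, -0.12], 0, 1], [[0, 0.05, -0.17], 0, 1], [[0, 0.0, -0.17], 0, 1], [[0, -0.05, -0.17], 0, 1], [[0, -0.1, -0.17], 0, 1], [[0, -0.1, -0.17], 0, 1]]}}

```text
t: 32.88
position: [563.4, -56.0, 254.6]
tool_rot: [-3.14, 0.056, -0.001]
wrist_force: [0.2, -0.8, 0.2]
grip_width: 0.1
grasp_force: 0.0
```

>>> {"fn": "carry_out", "kwargs": {"commands": [[[-0.03, -0.05, 0], 0, 1], [[-0.06, -0.1, 0], 0, 1], [[-0.08, -0.14, 0], 0, 1], [[-0.08, -0.14, 0], 0, 1], [[-0.08, -0.14, 0], 0, 1]]}}

```text
t: 33.5
position: [489.4, 83.2, 254.3]
tool_rot: [3.14, -0.064, 0.0]
wrist_force: [0.1, -0.7, 0.5]
grip_width: -0.6
grasp_force: 0.0
```

```bash
python3 - <<'E'
from look import *
sw=look(dict(tab_top=114,keeper=69,latch_pivot=58,lever_tip=120,bail_bar=170),"w9")
P={}
for c in("wrist","top","scene"):
    s=snap(c)
    for n in("lever_tip","bail_bar","latch_pivot","keeper"):
        d=env.tip_of(c,n)
        for x in d[:1]: P[c,n]=(s,x["position"],x["conf"])
for n in("lever_tip","bail_bar","latch_pivot","keeper"):
    L=[c for c in("wrist","top","scene") if (c,n) in P]
    for i in range(len(L)):
        for j in range(i): print(n,L[j],L[i],[round(P[c,n][2],2) for c in(L[j],L[i])],*two(*P[L[j],n][:2],*P[L[i],n][:2]))
E
```

```text
t 33.5 pos [489.4  83.2 254.3] heading -2.3370975293131013 F [ 0.1 -0.7  0.5] grip -0.5859690260282588 0.0
tab_top 0.82 [580.2 143.6] [ 560.8 -148.1  114. ]
keeper 0.74 [270.4 132.5] [566.8 127.   69. ]
latch_pivot 0.77 [207.8 133.4] [571.2 187.7  58. ]
lever_tip 0.78 [163.3 137.6] [570.5 205.6 120. ]
bail_bar 0.71 [ 99.5 148.1] [568.7 233.9 170. ]
lever_tip wrist scene [0.56, 0.5] [570.2 195.5 140.6] 3.2204243730142923
bail_bar wrist scene [0.87, 0.58] [572.5 238.  166.6] 5.129932636042638
latch_pivot wrist top [0.88, 0.47] [517.1 -11.9 644.5] 83.7474477174351
latch_pivot wrist scene [0.88, 0.8] [569.1 185.3  64.1] 4.603887343601961
latch_pivot top scene [0.47, 0.8] [ 622.2    2.7 -200.7] 112.52848644308109
keeper wrist top [0.81, 0.42] [ 499.8  -35.  1010.9] 133.2571048178312
keeper wrist scene [0.81, 0.67] [ 590.4  221.9 -546.2] 48.24597819115703
keeper top scene [0.42, 0.67] [  866.1  -265.1 -1717. ] 215.42157274936054
```

View pics/w9.png

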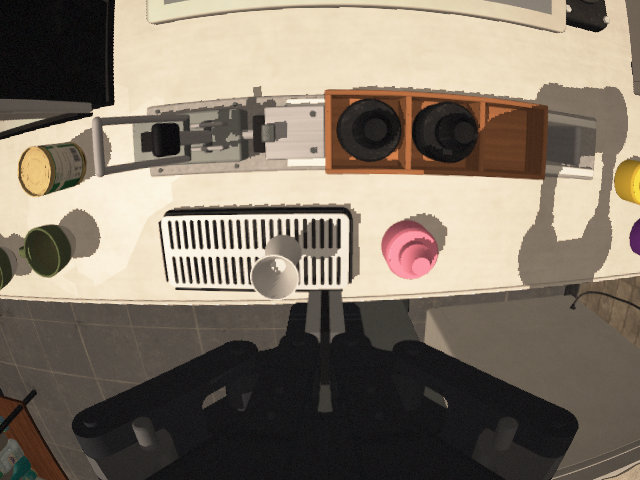

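The wrist view shows the carrier at its station with the keeper at (265,133) right before the latch. The bail is folded back with its bar at (98,147), and the jigger stands on the grille at (278,265). The black machine edge is at (110,110), so I'll check clearance before the bail push.

```bash
python3 - <<'E'
from look import *
s=snap("wrist");print(at(s,(115,105),0),at(s,(88,128),0), at(s,(112,100),100))
for p,z in[((95,120),165),((95,175),165),((103,176),165),((98,147),165)]: print(p,at(s,p,z))
t=snap("top");print(at(t,(187,200),0),at(t,(187,200),200))
print(tool([572,266,254]))
print(np.array(env.get_state()["q"]))
E
```

```text
[620.3 323.2   0. ] [599.2 365.9   0. ] [610.9 265.1 100. ]
(95, 120) [588.8 240.5 165. ]
(95, 175) [549.7 245.2 165. ]
(103, 176) [548.2 238.  165. ]
(98, 147) [569.3 239.7 165. ]
[625.  320.9   0. ] [592.  272.9 200. ]
[ 0.1 -0.2  0. ]
[ 0.1 -0.2  1.5  0.   1.9  1.7]
```

>>> {"fn": "carry_out", "kwargs": {"commands": [[[0.018, -0.047, 0], 0, 1], [[0.037, -0.095, 0], 0, 1], [[0.055, -0.142, 0], 0, 1], [[0.074, -0.19, 0], 0, 1], [[0.074, -0.19, 0], 0, 1], [[0.074, -0.19, 0.03], 0, 1], [[0.074, -0.19, 0.06], 0, 1], [[0.074, -0.19, 0.06], 0, 1]]}}

```text
t: 35.65
position: [569.3, 269.8, 191.4]
tool_rot: [3.138, -0.064, -0.008]
wrist_force: [0.6, -0.1, 0.7]
grip_width: -0.0
grasp_force: 0.0
```

```bash
python3 - <<'E'
from look import *
s=look(dict(bail_bar=165,lever_tip=131,latch_pivot=58),"w10")
look(dict(bail_bar=165,lever_tip=131),None,"scene")
E
```

```text
t 35.65 pos [569.3 269.8 191.4] heading -2.3419175625742104 F [ 0.6 -0.1  0.7] grip -0.040553491915768736 0.0
bail_bar 0.97 [381.6 279.8] [571.8 241.1 165. ]
bail_bar 0.39 [557.2 216.6] [601.6 143.4 165. ]
lever_tip 0.84 [438.  257.1] [570.  201.7 131. ]
lever_tip 0.41 [461.3 333.8] [514.7 180.7 131. ]
latch_pivot 0.81 [425.7 228.1] [568.  189.6  58. ]
t 35.85 pos [571.2 270.9 196.8] heading -2.3259591271882454 F [ 0.4 -0.1 -0. ] grip 0.1460987754335285 0.0
bail_bar 0.59 [254.2 292.3] [569.8 234.8 165. ]
lever_tip 0.5 [262.3 288.1] [572.6 194.1 131. ]
```

View pics/w10.png

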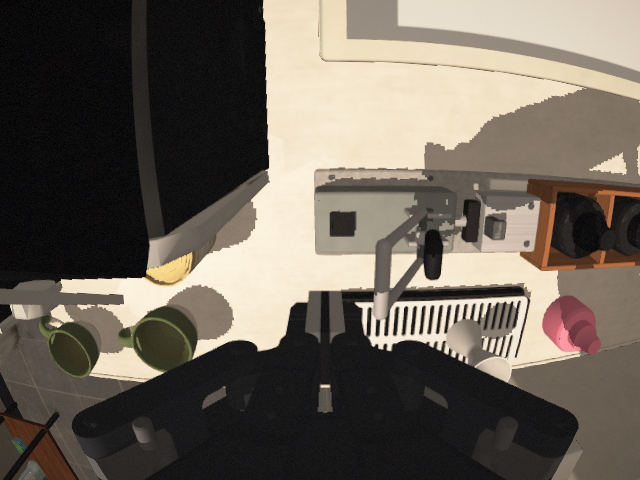

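The wrist view shows the bail bar at (382,280), right beside the closed fingers at (325,295) and level with them in x. Lower and push it over.

>>> {"fn": "carry_out", "kwargs": {"commands": [[[0, 0, 0.02], 0, 1], [[0, 0, 0.04], 0, 1], [[0, 0, 0.04], 0, 1], [[0, 0.012, 0.04], 0, 1], [[0, 0.022, 0.04], 0, 1], [[0, 0.032, 0.04], 0, 1], [[0, 0.042, 0.04], 0, 1], [[0, 0.05, 0.04], 0, 1]]}}

```text
t: 37.0
position: [568.6, 220.2, 154.5]
tool_rot: [-3.141, 0.064, -0.0]
wrist_force: [-0.3, -0.1, -0.2]
grip_width: 0.1
grasp_force: 0.0
```

>>> {"fn": "carry_out", "kwargs": {"commands": [[[0, 0.01, 0], 0, 1], [[0, 0.018, 0], 0, 1], [[0, 0.026, 0], 0, 1], [[0, 0.034, 0], 0, 1], [[0, 0.042, 0], 0, 1], [[0, 0.042, 0], 0, 1], [[0, 0.042, 0], 0, 1], [[0, 0.042, -0.05], 0, 1], [[0, 0.042, -0.1], 0, 1]]}}

```text
t: 38.12
position: [566.4, 179.4, 254.6]
tool_rot: [3.141, -0.062, -0.003]
wrist_force: [1.1, -0.1, 0.9]
grip_width: 0.3
grasp_force: 0.0
```

>>> {"fn": "carry_out", "kwargs": {"commands": [[[-0.05, -0.02, 0], 0, 1], [[-0.09, -0.02, 0], 0, 1], [[-0.09, -0.02, 0], 0, 1]]}}

```text
t: 38.5
position: [476.1, 203.6, 255.2]
tool_rot: [-3.14, 0.06, -0.002]
wrist_force: [0.4, -0.1, 1.0]
grip_width: -0.0
grasp_force: 0.0
```

```bash
python3 - <<'E'
from look import *
s=look(dict(bail_bar=54,lever_tip=131,latch_pivot=58,keeper=69,well_0=30),"w11")
cv2.imwrite("pics/w11c.png",cv2.resize(s["color"][60:300,200:520],(800,600)))
E
```

```text
t 38.5 pos [476.1 203.6 255.2] heading -2.17210437297947 F [ 0.4 -0.1  1. ] grip -0.005523238854714091 0.0
bail_bar 0.63 [416.5 116.8] [565.  114.8  54. ]
bail_bar 0.59 [509.4 126.8] [559.2  17.3  54. ]
lever_tip 0.71 [320.1 109.3] [567.7 203.  131. ]
latch_pivot 0.68 [336.7 111.9] [569.7 188.9  58. ]
latch_pivot 0.35 [478.9 119.4] [564.5  53.2  58. ]
keeper 0.78 [407.  114.1] [566.6 127.1  69. ]
well_0 0.72 [588.3 135.1] [ 559.  -108.5   30. ]
well_0 0.57 [536.6 125.8] [563.4 -30.9  30. ]
```

View pics/w11c.png

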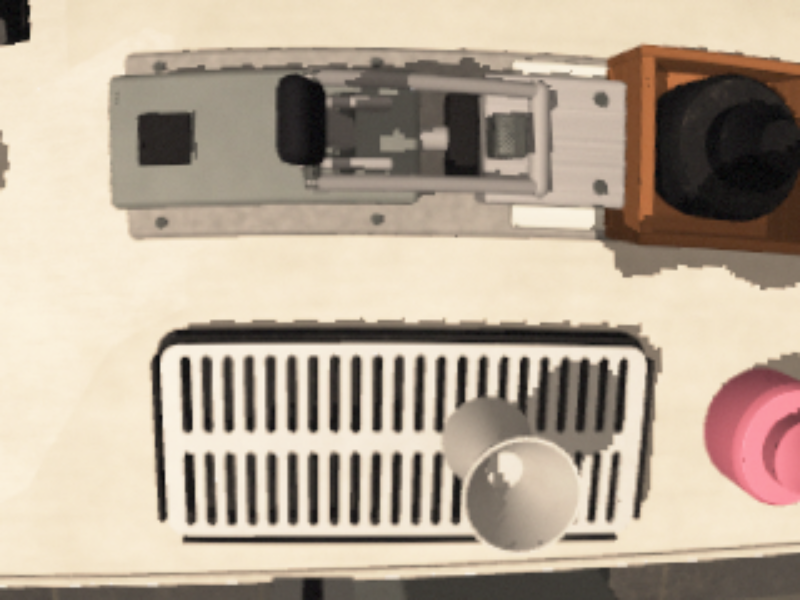

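The bail bar lies behind the keeper at (540,135) in the crop, with the lever still raised. The jigger is standing on the grille. Now the lever.

>>> {"fn": "carry_out", "kwargs": {"commands": [[[0.048, 0.018, 0], 0, 1], [[0.096, 0.035, 0], 0, 1], [[0.096, 0.035, 0.04], 0, 1], [[0.096, 0.035, 0.09], 0, 1], [[0.096, 0.035, 0.132], 0, 1], [[0.096, 0.035, 0.132], 0, 1], [[0.096, 0.035, 0.132], 0, 1]]}}

```text
t: 39.67
position: [573.3, 163.9, 124.2]
tool_rot: [-3.14, 0.064, -0.003]
wrist_force: [1.0, -0.8, 0.7]
grip_width: 0.2
grasp_force: 0.0
```

>>> {"fn": "carry_out", "kwargs": {"commands": [[[0, -0.014, 0], 0, 1], [[0, -0.028, 0], 0, 1], [[0, -0.041, 0.005], 0, 1], [[0, -0.047, 0.009], 0, 1], [[0, -0.052, 0.013], 0, 1], [[0, -0.057, 0.018], 0, 1], [[0, -0.061, 0.023], 0, 1], [[0, -0.065, 0.028], 0, 1], [[0, -0.069, 0.034], 0, 1]]}}

```text
t: 40.8
position: [575.1, 233.1, 88.2]
tool_rot: [-3.141, 0.063, -0.0]
wrist_force: [-0.5, -0.1, 2.4]
grip_width: -0.0
grasp_force: 0.9
```

>>> {"fn": "carry_out", "kwargs": {"commands": [[[0, -0.003, 0.007], 0, 1], [[0, -0.005, 0.013], 0, 1], [[0, -0.007, 0.02], 0, 1], [[0, -0.007, 0.026], 0, 1], [[0, -0.007, 0.029], 0, 1], [[0, -0.007, 0.029], 0, 1]]}}

```text
t: 41.55
position: [575.2, 240.0, 62.8]
tool_rot: [-3.14, 0.063, -0.002]
wrist_force: [-7.7, -1.6, 15.7]
grip_width: 0.1
grasp_force: 7.9
```

>>> {"fn": "carry_out", "kwargs": {"commands": [[[0, 0, -0.05], 0, 1], [[0, 0, -0.1], 0, 1], [[-0.03, 0.03, -0.15], 0, 1], [[-0.08, 0.06, -0.18], 0, 1], [[-0.08, 0.06, -0.18], 0, 1]]}}

```text
t: 42.18
position: [492.2, 182.2, 243.8]
tool_rot: [-3.139, 0.064, -0.011]
wrist_force: [0.5, 0.4, 0.0]
grip_width: -0.0
grasp_force: 0.0
```

```bash
python3 - <<'E'
from look import *
s=look(dict(bail_bar=54,lever_tip=63,latch_pivot=58,keeper=69,jigger_0=18),"w12")
cv2.imwrite("pics/w12c.png",cv2.resize(s["color"][60:300,240:560],(800,600)))
E
```

```text
t 42.17 pos [492.2 182.2 243.8] heading -2.354604586515831 F [0.5 0.4 0. ] grip -0.03478134937087039 0.0
bail_bar 0.83 [381.7 133.8] [565.9 128.3  54. ]
bail_bar 0.63 [112.9 243.9] [474.7 405.5  54. ]
lever_tip 0.81 [229.4 136. ] [570.7 262.5  63. ]
latch_pivot 0.79 [314.1 131.1] [570.  188.1  58. ]
keeper 0.86 [382.5 132.9] [566.7 129.9  69. ]
keeper 0.42 [381.3 132.6] [566.9 130.9  69. ]
jigger_0 0.95 [375.4 254.1] [442.  130.8  18. ]
```

View pics/w12c.png

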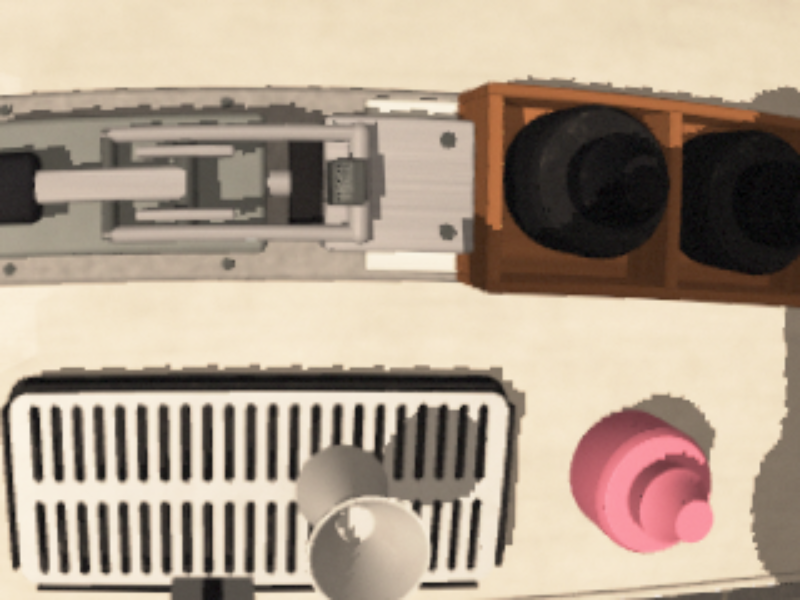

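The crop shows the lever flat with its paddle at (15,185) and the bar hooked under the keeper lip at (360,185). Both flasks sit in their wells and the jigger stands on the grille. Handing in.

```bash
python3 -c "
from rig import env
print(env.hand_in())"
```

```text
the job is handed in; nothing more can be done
None
```

I handed the job in at about 42 s: the one jigger stands on the grille, both black flasks are in wells of their own (well_1 and well_2), the carrier is at its station, and the bail is hooked with the lever flat, so the latch looks closed in the last picture.

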